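# Find the key left on at the fan painter's stall

## Task

At closing time one of the four latching keys on the stall's switch box has been left on. Tap all four keys lightly with a fingertip, one after the other from the robot's left to its right, without pushing any of them in, to feel which one is already latched down; then press that one all the way down and let it go, so that it springs up level with the others. Touch only: do not grasp, lift or shift anything that stands around the box.

Things in the scene. Friction and masses are not known exactly. Their poses are not given: they have to be found in the camera images.
- switch_box: grey box screwed to the table, 100 deep (its x) x 235 wide (its y) x 60 mm high; origin at the centre of its underside, z up, x away from the robot, y to the left, turned up to 0.35 rad. On top four identical keys in a row along y, 52 mm between centres, each in a thin frame ending 63 mm above the table. Exactly one key, not known beforehand, is latched at the start.
- key_1: left-most key as the robot sees it (box frame y = +78 mm). All keys: flat-topped white block, 38 (x) x 34 mm (y), axes as the box's, origin at the centre of the top face. The top is 78 mm above the table when up, 73 mm when latched, 67 mm when all the way down; it slides straight down.
- key_2: second key from the left (box frame y = +26 mm), same shape as key_1. Any key that is up gives softly when touched, 0.8 N at first and 0.35 N more per mm, and springs back when left.
- key_3: third key from the left (box frame y = -26 mm), same shape as key_1. Whichever key is latched feels firm under a light touch (does not move below 2 N, stays latched below 3.5 N); pressed 6 mm on from there, all the way down (about 5 N), its catch lets go and it springs up as the finger leaves.
- key_4: right-most key (box frame y = -78 mm), same shape and behaviour as the others.
- folded_fan: closed folding fan lying loose behind the box, dark wood, 220 x 26 x 21 mm, origin at the centre of its underside, long axis x. Bystander.
- paint_jar: white jar with a black lid, 56 mm across, 65 mm high, loose to the left of the box, origin at the centre of its underside. Bystander.
- ink_dish: dark round ink dish with a knobbed lid, 76 mm across, 37 mm high, loose to the right of the box, origin at the centre of its underside. Bystander.
- paint_box: closed wooden paint box, 90 x 160 x 36 mm, loose behind the fan, origin at the centre of its underside. Bystander.

How it is judged:
On the way, in this order (a step that is already met when the one before it is completed fails the run):
1. the fingers touch the left-most key, no key yet released (contact force between the fingers and key_1 above 0.3 N and not ((distance of key_1 from where it was at the start of the episode above 0.0035 m and z of key_1 in the frame of switch_box above 0.0755 m) or (distance of key_2 from where it was at the start of the episode above 0.0035 m and z of key_2 in the frame of switch_box above 0.0755 m) or (distance of key_3 from where it was at the start of the episode above 0.0035 m and z of key_3 in the frame of switch_box above 0.0755 m) or (distance of key_4 from where it was at the start of the episode above 0.0035 m and z of key_4 in the frame of switch_box above 0.0755 m))), for 0.04 s.
2. the fingers touch the second from the left key, no key yet released (contact force between the fingers and key_2 above 0.3 N and not ((distance of key_1 from where it was at the start of the episode above 0.0035 m and z of key_1 in the frame of switch_box above 0.0755 m) or (distance of key_2 from where it was at the start of the episode above 0.0035 m and z of key_2 in the frame of switch_box above 0.0755 m) or (distance of key_3 from where it was at the start of the episode above 0.0035 m and z of key_3 in the frame of switch_box above 0.0755 m) or (distance of key_4 from where it was at the start of the episode above 0.0035 m and z of key_4 in the frame of switch_box above 0.0755 m))), for 0.04 s.
3. the fingers touch the third from the left key, no key yet released (contact force between the fingers and key_3 above 0.3 N and not ((distance of key_1 from where it was at the start of the episode above 0.0035 m and z of key_1 in the frame of switch_box above 0.0755 m) or (distance of key_2 from where it was at the start of the episode above 0.0035 m and z of key_2 in the frame of switch_box above 0.0755 m) or (distance of key_3 from where it was at the start of the episode above 0.0035 m and z of key_3 in the frame of switch_box above 0.0755 m) or (distance of key_4 from where it was at the start of the episode above 0.0035 m and z of key_4 in the frame of switch_box above 0.0755 m))), for 0.04 s.
4. the fingers touch the right-most key, no key yet released (contact force between the fingers and key_4 above 0.3 N and not ((distance of key_1 from where it was at the start of the episode above 0.0035 m and z of key_1 in the frame of switch_box above 0.0755 m) or (distance of key_2 from where it was at the start of the episode above 0.0035 m and z of key_2 in the frame of switch_box above 0.0755 m) or (distance of key_3 from where it was at the start of the episode above 0.0035 m and z of key_3 in the frame of switch_box above 0.0755 m) or (distance of key_4 from where it was at the start of the episode above 0.0035 m and z of key_4 in the frame of switch_box above 0.0755 m))), for 0.04 s.
5. the latched key has been released: all four keys are up (z of each of key_1, key_2, key_3, key_4 in the frame of switch_box above 0.0755 m and distance of any of key_1, key_2, key_3, key_4 from where it was at the start of the episode above 0.0035 m), for 0.2 s.
At the end, for the whole second after the job is handed in: All four key tops stand fully up, at least 75.5 mm above the box's underside (at most 2.5 mm below full height), and one of them, the formerly latched one, is more than 3.5 mm higher than at the start (all of step 5); the robot touches nothing.
It fails at once if a key that was up is pushed in by more than 7.5 mm (a light tap moves it less) (distance of any of key_1, key_2, key_3, key_4 from where it was at the start of the episode above 0.0075 m).
It fails at once if a thing beside the box is shifted or lifted by more than 15 mm (distance of any of folded_fan, paint_jar, ink_dish, paint_box from where it was at the start of the episode above 0.015 m).
It also fails if it takes over 45 s, if anything falls off the work surface, if the arm or the gripper's body presses on something with over 40 N, if the wrist force passes 120 N, or if a joint passes its speed limit or range.

## Robot

A 6-joint arm with a two-finger parallel gripper is mounted at the origin on the work surface. World frame = base frame: x ahead of the robot, y to its left, z up, the work surface at z = 0. Lengths are in m, angles in rad, forces in N, time in s.
With the tool pointing down it reaches from about 0.275 to 0.825 m from the base axis. Payload 4.9 kg.
Tool frame: the origin (TCP) lies midway between the tips of the shut fingers; the grasp point (between the pads) lies 19 mm behind it; z points along the fingers, y is the direction in which the jaws open and shut (so a half turn about z gives the same grasp; the last joint's range is limited). The gripper opens to 85 mm and grips with 20 to 120 N. Pads are 22 mm wide; open, the fingers measure 114 mm over their backs; the gripper's body (76 mm by 85 mm) begins 54 mm behind the grasp point. The pads swing forward as they close: fully open they stand 13 mm farther back than shut.
Start: joints at [1.076, 0.326, -0.193, 1.052, 0, 1.437], TCP at [0.194, 0.515, 0.231] pointing down, gripper open.
Joint ranges: [-2.65, 2.65], [-0.97, 1.79], [-1.3, 1.35], [-1.93, 2.1], [-1.47, 1.37], [-3.14, 3.14]. Speed limits (rad/s): [2.57, 2.57, 3.14, 3.14, 3.14, 3.14].

## Interface

Orientations are given as a unit quaternion [w, x, y, z].
In Python, from plant import ctrl, eyes gives the robot as it stands.
- The arm moves only by the tool play_rows, never from a script. Its argument "steps" is a list of rows, each a list of 7 numbers: the turn, a rotation vector about the tool's x, y, z in rad, then the shift along the tool's x, y, z in m, then the closure, from -1 (fully open) to 1 (shut), so that 0 is half open. In form: [[rx, ry, rz, x, y, z, jaw], ...]. A call has exactly 5 rows; each row shifts and turns the commanded pose from where the row before left it, along the tool's axes as they then stand; what a row does not reach is not made up. A row lasts 1/8 s, in which the tool goes at most 62.5 mm and 10.7 degrees, less where a joint would pass 70% of its speed; a pose out of reach is approached as far as the arm can. A call with a gripper value outside its range is refused whole. The fingers move at their own pace and stop on an object; the grip force is fixed at half the most. Time passes only in rows, so rows that do not move let the fingers close, or fill a call up. It gives the time, the measured TCP pose, the force and the opening at its end, in the units of the state.
- ctrl.get_state(): the state, without advancing time (a new reading comes with each control period).
- eyes.read_camera(name): name is "side" or "top"; returns (picture, depth): 480x640x3 uint8, red, green, blue; 480x640 float32, m along the optical axis (not along the pixel's ray), 0 where there is no reading.
- eyes.get_calibration(name): a dict with "fov_y" (degrees; the focal length in pixels is half the picture's height over the tangent of half this angle, whatever the lens; pixels are square), "cx", "cy" (the principal point, pixels), "rvec" (rotation vector, rad) and "tvec" (3), from world to camera coordinates, as OpenCV has them. Camera axes: x right, y down, z forward; pixel columns grow to the right and rows downward; lengths in m; the calibration is good to about 2 mm. A picture is of the moment at which its call begins. get_calibration takes no time and is no camera call.
- ctrl.sign_off(): hands the job in, once; it reports no verdict.
The state is a dict: "time": time; "qpos": joint angles; "joint_vel": joint speeds; "joint_efforts": joint torques, N m; "position": TCP position; "tcp_rot": TCP orientation; "wrist_force": force on the tool from outside, world axes, zero at the start; "wrist_torque": the same for the moment, N m; "gripper_width": finger opening in m.
Only numpy, scipy, OpenCV 4.12 (cv2) and the standard library are available. Lean on these libraries where they do the work, as an engineer would, in place of code of your own. Each camera call takes 0.05 s, during which the arm holds its last target.

## Working session

There is one attempt and no reset: what is moved stays moved. The work goes in short steps, Python scripts to look and compute and a tool call to move; the robot and the scene stay as the last step left them, time stands still between calls to the robot, and variables do not carry over. Pictures are saved under pics/ and viewed, and the job is handed in when it is done.

Besides the shell and the picture viewer there is one more tool, called after "Request:" as name(argument=value, ...), one argument or row to a line, values as JSON. play_rows: Moves the arm, as the interface text tells. Its arguments: {"type":"object","properties":{"steps":{"type":"array","items":{"type":"array","items":{"type":"number"}}}},"required":["steps"]}

```bash
mkdir -p pics; ls; python3 - <<'E'
from plant import ctrl, eyes
import cv2
s=ctrl.get_state();print(s)
for n in("side","top"):
    p,d=eyes.read_camera(n);cv2.imwrite(f"pics/{n}0.png",p[:,:,::-1]);import numpy as np;np.savez(f"{n}0.npz",p=p,d=d)
    print(eyes.get_calibration(n))
E
```

```text
pics
{'time': 0.0, 'qpos': array([ 1.07581991e+00,  3.26908464e-01, -1.93593977e-01,  1.05197015e+00,
        1.59265852e-06,  1.43659596e+00]), 'joint_vel': array([ 0.00050212, -0.0005437 ,  0.00019226, -0.00042196, -0.00107429,
        0.0009677 ]), 'joint_efforts': array([-1.80957104e-03, -4.43399405e+01,  2.62441814e+01,  1.52665522e-02,
       -1.94459362e-04, -1.77053572e-08]), 'position': array([0.19386503, 0.51408886, 0.23051727]), 'tcp_rot': array([-2.60096900e-04,  1.79411252e-01,  9.83773805e-01, -7.96755068e-04]), 'wrist_force': array([ 0.29855836, -0.52882399, -0.2707002 ]), 'wrist_torque': array([ 0.01304843,  0.03765942, -0.06659853]), 'gripper_width': 0.08526545092211983}
{'fov_y': 54.42327525487543, 'cx': 327.01093169536995, 'cy': 230.25372273818837, 'rvec': array([ 0.53172662, -2.72446682,  1.08053612]), 'tvec': array([0.63082092, 0.21595641, 0.72386846])}
{'fov_y': 56.48680029866138, 'cx': 313.6628548917869, 'cy': 233.20374099094883, 'rvec': array([ 2.16866467, -2.14147754,  0.15136046]), 'tvec': array([0.03025836, 0.65703174, 0.79190473])}
```

View pics/side0.png

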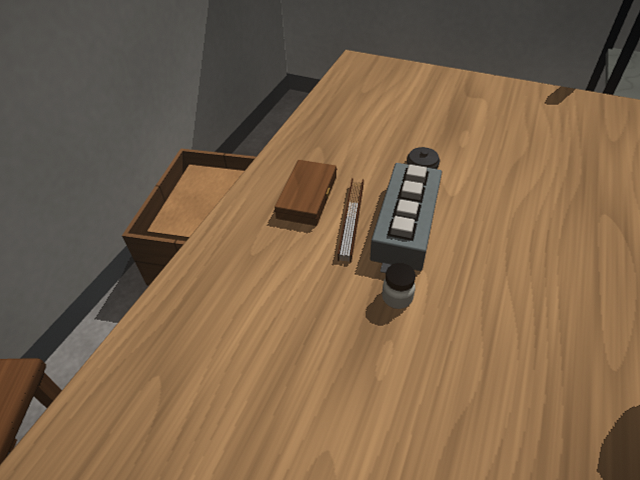

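View pics/top0.png

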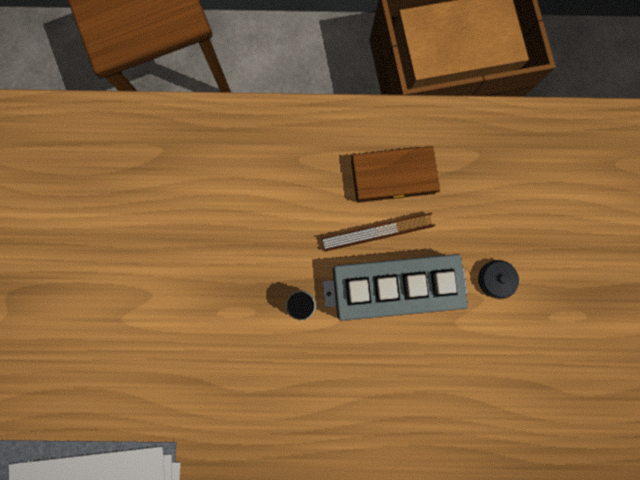

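The top view shows four white keys at about (358,291), (387,288), (416,286) and (445,282). The jar is at (300,305), the dish at (498,279), the fan at (376,231) and the paint box at (396,173). In the side view the keys run from (403,226), nearest the jar, to (416,172).

```bash
cat > h.py <<'E'
import numpy as np,cv2
from plant import ctrl,eyes
def cam(n):
    c=eyes.get_calibration(n);R=cv2.Rodrigues(np.array(c['rvec']))[0];t=np.array(c['tvec'])
    f=240/np.tan(np.radians(c['fov_y']/2));return c,R,t,f
def ray(n,uv):
    c,R,t,f=cam(n);d=R.T@np.array([(uv[0]-c['cx'])/f,(uv[1]-c['cy'])/f,1]);return -R.T@t,d
def onplane(n,uv,z):
    o,d=ray(n,uv);return o+d*(z-o[2])/d[2]
def pt(n,uv,depth):
    o,d=ray(n,uv);return o+d*depth
E
python3 - <<'E'
from h import *
for n,roi in(("top",(335,265,465,310)),("side",(385,160,430,245))):
    z=np.load(f"{n}0.npz");p=z['p'];d=z['d']
    x0,y0,x1,y1=roi
    print(n,p[291,358] if n=="top" else p[226,403])
    hsv=cv2.cvtColor(p,cv2.COLOR_RGB2HSV)
    m=((hsv[...,2]>(150 if n=="top" else 165))&(hsv[...,1]<60)).astype(np.uint8);mm=np.zeros_like(m);mm[y0:y1,x0:x1]=m[y0:y1,x0:x1]
    k,l,st,ce=cv2.connectedComponentsWithStats(mm,connectivity=4)
    for i in range(1,k):
        if st[i,4]<40: continue
        dd=np.median(d[l==i]);print(st[i],ce[i].round(1),onplane(n,ce[i],.078).round(4),pt(n,ce[i],dd).round(4), 'depth std',d[l==i].std().round(4))
z=np.load("top0.npz")['d']
for uv in((300,420),(500,400),(345,275),(300,300),(498,279),(376,231),(396,173)):
    print(uv,pt("top",uv,z[uv[1],uv[0]]).round(4))
p=np.load("top0.npz")['p'];cv2.imwrite("pics/tc.png",cv2.resize(p[240:330,260:530,::-1],None,fx=2.9,fy=2.9,interpolation=cv2.INTER_CUBIC))
p=np.load("side0.npz")['p'];cv2.imwrite("pics/sc.png",cv2.resize(p[140:320,330:470,::-1],None,fx=3.3,fy=3.3,interpolation=cv2.INTER_CUBIC))
E
```

```text
top [188 184 169]
[437 272  19  21 339] [446.3 282.4] [ 0.5672 -0.1972  0.078 ] [ 0.5672 -0.1975  0.0771] depth std 0.0742
[408 275  19  21 342] [417.2 285.1] [ 0.5618 -0.1455  0.078 ] [ 0.5618 -0.1458  0.0769] depth std 0.0428
[379 278  19  21 343] [387.8 288.1] [ 0.5559 -0.0933  0.078 ] [ 0.556  -0.0944  0.0721] depth std 0.0741
[350 281  19  21 347] [359.1 290.7] [ 0.5507 -0.0426  0.078 ] [ 0.5507 -0.0428  0.077 ] depth std 0.0598
side [187 181 173]
[407 165  19  11 155] [416.4 170.1] [ 0.5668 -0.1985  0.078 ] [ 0.5665 -0.1968  0.0794] depth std 0.0761
[403 181  19  12 173] [412.3 186.5] [ 0.5611 -0.1465  0.078 ] [ 0.5608 -0.1449  0.0794] depth std 0.0061
[398 200  20  13 195] [407.5 206. ] [ 0.5548 -0.0898  0.078 ] [ 0.5556 -0.0942  0.0738] depth std 0.0634
[393 216  21  15 221] [403.  223.1] [ 0.5501 -0.0431  0.078 ] [ 0.5499 -0.0421  0.079 ] depth std 0.0571
(300, 420) [ 0.3107  0.0595 -0.0004]
(500, 400) [ 0.3512 -0.3148  0.003 ]
(345, 275) [ 0.5788 -0.0193  0.0578]
(300, 300) [0.533  0.0616 0.0639]
(498, 279) [ 0.5761 -0.3094  0.0301]
(376, 231) [ 0.6664 -0.0825  0.0146]
(396, 173) [ 0.7772 -0.119   0.0345]
```

Both views show key_2 about 5 mm lower, so it is probably the latched one. The keys sit 52 mm apart as expected and the box is turned about +0.106 rad. I'll tap all four in order to confirm, starting with a turn, shutting the fingers and moving over.

Request:
play_rows(
  steps=[
    [0,0,-0.155,0,0,0,1],
    [0,0,-0.155,0,0,0,1],
    [0,0,-0.156,0,0,0,1],
    [0,0,0,-0.0246,-0.0494,0,1],
    [0,0,0,-0.0246,-0.0494,0,1],
  ],
)

```text
time: 0.72
position: [0.2536, 0.4205, 0.2307]
tcp_rot: [-0.0, -0.054, 0.999, -0.0]
wrist_force: [1.0, -0.3, -0.3]
gripper_width: -0.0
```

Request:
play_rows(
  steps=[
    [0,0,0,-0.0246,-0.0494,0,1],
    [0,0,0,-0.0246,-0.0494,0,1],
    [0,0,0,-0.0246,-0.0494,0,1],
    [0,0,0,-0.0246,-0.0494,0,1],
    [0,0,0,-0.0246,-0.0494,0,1],
  ],
)

```text
time: 1.35
position: [0.4022, 0.1871, 0.2312]
tcp_rot: [-0.0, -0.053, 0.999, 0.0]
wrist_force: [1.1, 0.4, 0.2]
gripper_width: -0.0
```

Request:
play_rows(
  steps=[
    [0,0,0,-0.0246,-0.0494,0,1],
    [0,0,0,-0.0246,-0.0494,0,1],
    [0,0,0,-0.0246,-0.0494,0,1],
    [0,0,0,-0.0246,-0.0494,0,1],
    [0,0,0,-0.0246,-0.0494,0,1],
  ],
)

```text
time: 1.98
position: [0.5505, -0.0456, 0.2309]
tcp_rot: [-0.0, -0.052, 0.999, 0.0]
wrist_force: [0.9, 0.4, -0.3]
gripper_width: -0.0001
```

```bash
cat >> h.py <<'E'
K=np.array([[.5505,-.0427],[.556,-.0943],[.5615,-.1455],[.567,-.197]])
def rep():
    from scipy.spatial.transform import Rotation as Ro
    s=ctrl.get_state();q=s['tcp_rot'];R=Ro.from_quat([q[1],q[2],q[3],q[0]]).as_matrix()
    print(s['time'],s['position'].round(4),'F',s['wrist_force'].round(2),'w',s['gripper_width'].round(4),'tilt',R[:,2].round(4),'y',R[:,1].round(3))
    for i,k in enumerate(K): print(i+1,(R.T@(np.append(k,.078)-s['position'])).round(4))
E
python3 -c "from h import *;rep()"
```

```text
Traceback (most recent call last):
  File "h.py", line 16, in rep
    print(s['time'],s['position'].round(4),'F',s['wrist_force'].round(2),'w',s['gripper_width'].round(4),'tilt',R[:,2].round(4),'y',R[:,1].round(3))
                                                                             ^^^^^^^^^^^^^^^^^^^^^^^^
AttributeError: 'float' object has no attribute 'round'
```

Request:
play_rows(
  steps=[
    [0,0,0,0,0.003,0.03,1],
    [0,0,0,0,0,0.045,1],
    [0,0,0,0,0,0.04,1],
    [0,0,0,0,0,0.025,1],
    [0,0,0,0,0,0,1],
  ],
)

```text
time: 2.6
position: [0.5475, -0.0405, 0.0891]
tcp_rot: [-0.003, -0.053, 0.999, 0.001]
wrist_force: [-0.5, -0.0, 0.1]
gripper_width: -0.0001
```

```bash
sed -i "s/s\['gripper_width'\].round(4)/s['gripper_width']/" h.py
python3 - <<'E'
from h import *
rep()
p,d=eyes.read_camera("side");cv2.imwrite("pics/s1.png",cv2.resize(p[100:280,310:490,::-1],None,fx=3.3,fy=3.3))
E
```

```text
2.6 [ 0.5475 -0.0405  0.0891] F [-0.54 -0.01  0.14] w -5.541825154248485e-05 tilt [-0.0052  0.0011 -1.    ] y [-0.105  0.994  0.002]
1 [-0.0029 -0.0025  0.0111]
2 [-0.0029 -0.0544  0.011 ]
3 [-0.003  -0.1059  0.0109]
4 [-0.0031 -0.1577  0.0108]
```

View pics/s1.png

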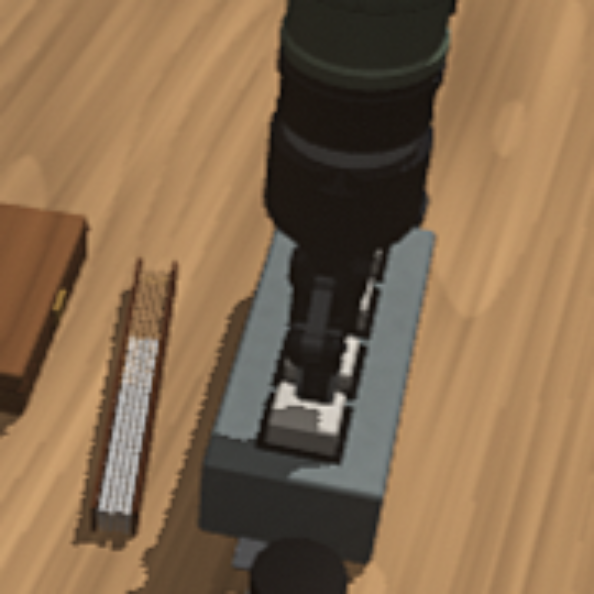

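The side crop shows the shut fingertips over key_1, at about (315,385) in the crop. Next is the tap on key_1, down to about 76 mm.

Request:
play_rows(
  steps=[
    [0,0,0,-0.002,-0.002,0.005,1],
    [0,0,0,0,0,0.004,1],
    [0,0,0,0,0,0.002,1],
    [0,0,0,0,0,0.002,1],
    [0,0,0,0,0,0,1],
  ],
)

```text
time: 3.28
position: [0.5518, -0.0427, 0.0782]
tcp_rot: [-0.0, -0.053, 0.999, 0.0]
wrist_force: [0.7, -0.1, 0.3]
gripper_width: 0.0003
```

```bash
python3 -c "from h import *;rep()"
```

```text
3.275 [ 0.5518 -0.0427  0.0782] F [ 0.66 -0.15  0.3 ] w 0.0002740678649933323 tilt [-2.e-04  0.e+00 -1.e+00] y [-0.105  0.994  0.   ]
1 [0.0012 0.0001 0.0002]
2 [ 0.0012 -0.0518  0.0002]
3 [ 0.0011 -0.1033  0.0002]
4 [ 0.001  -0.1551  0.0002]
```

Request:
play_rows(
  steps=[
    [0,0,0,0,0,0.001,1],
    [0,0,0,0,0,0.001,1],
    [0,0,0,0,0,0.001,1],
    [0,0,0,0,0,0,1],
    [0,0,0,0,0,0,1],
  ],
)

```text
time: 3.9
position: [0.5519, -0.0427, 0.0754]
tcp_rot: [0.0, -0.053, 0.999, 0.0]
wrist_force: [-0.4, -0.7, 1.4]
gripper_width: 0.0
```

```bash
python3 -c "from h import *;rep()"
```

```text
3.9 [ 0.5519 -0.0427  0.0754] F [-0.43 -0.72  1.43] w 3.947335326624701e-05 tilt [ 1.e-04  0.e+00 -1.e+00] y [-0.105  0.994  0.   ]
1 [ 0.0014  0.0001 -0.0026]
2 [ 0.0013 -0.0518 -0.0026]
3 [ 0.0012 -0.1032 -0.0026]
4 [ 0.0012 -0.155  -0.0026]
```

Request:
play_rows(
  steps=[
    [0,0,0,0,0,0.001,1],
    [0,0,0,0,0,0,1],
    [0,0,0,0,0,0,1],
    [0,0,0,0,0,0,1],
    [0,0,0,0,0,0,1],
  ],
)

```text
time: 4.53
position: [0.5519, -0.0427, 0.0743]
tcp_rot: [0.0, -0.053, 0.999, -0.0]
wrist_force: [-1.1, 0.2, 1.8]
gripper_width: 0.0
```

Request:
play_rows(
  steps=[
    [0,0,0,0,0,-0.007,1],
    [0,0,0,0,0,-0.008,1],
    [0,0,0,0.001,-0.026,0,1],
    [0,0,0,0,-0.026,0,1],
    [0,0,0,0,0,0.005,1],
  ],
)

```text
time: 5.15
position: [0.5572, -0.0961, 0.085]
tcp_rot: [0.001, -0.051, 0.999, -0.0]
wrist_force: [0.6, -1.0, -0.9]
gripper_width: 0.0
```

```bash
python3 -c "from h import *;rep()"
```

```text
5.15 [ 0.5572 -0.0961  0.085 ] F [ 0.63 -0.97 -0.93] w 3.634735688024862e-05 tilt [ 1.8e-03 -8.0e-04 -1.0e+00] y [-0.103  0.995 -0.001]
1 [0.0012 0.0538 0.007 ]
2 [0.001 0.002 0.007]
3 [ 0.0008 -0.0495  0.0071]
4 [ 0.0006 -0.1013  0.0071]
```

Request:
play_rows(
  steps=[
    [0,0,0,0,0,0.004,1],
    [0,0,0,0,0,0.003,1],
    [0,0,0,0,0,0.0015,1],
    [0,0,0,0,0,0,1],
    [0,0,0,0,0,0,1],
  ],
)

```text
time: 5.78
position: [0.5564, -0.0944, 0.0759]
tcp_rot: [0.0, -0.053, 0.999, -0.0]
wrist_force: [0.5, 0.4, -0.7]
gripper_width: 0.0001
```

Request:
play_rows(
  steps=[
    [0,0,0,0,0,0.001,1],
    [0,0,0,0,0,0.001,1],
    [0,0,0,0,0,0,1],
    [0,0,0,0,0,0,1],
    [0,0,0,0,0,0,1],
  ],
)

```text
time: 6.4
position: [0.5563, -0.0945, 0.0738]
tcp_rot: [0.0, -0.053, 0.999, -0.0]
wrist_force: [0.2, 0.0, 0.5]
gripper_width: 0.0002
```

```bash
python3 -c "from h import *;rep()"
```

```text
6.4 [ 0.5563 -0.0945  0.0738] F [0.21 0.01 0.47] w 0.00018070527653906126 tilt [ 0. -0. -1.] y [-0.105  0.994 -0.   ]
1 [ 0.0004  0.0522 -0.0042]
2 [ 0.0003  0.0003 -0.0042]
3 [ 0.0002 -0.0512 -0.0042]
4 [ 0.0002 -0.103  -0.0042]
```

Request:
play_rows(
  steps=[
    [0,0,0,0,0,0.0005,1],
    [0,0,0,0,0,0,1],
    [0,0,0,0,0,0,1],
    [0,0,0,0,0,0,1],
    [0,0,0,0,0,0,1],
  ],
)

```text
time: 7.02
position: [0.5563, -0.0945, 0.0733]
tcp_rot: [0.0, -0.053, 0.999, 0.0]
wrist_force: [0.4, 0.8, 0.2]
gripper_width: 0.0001
```

Request:
play_rows(
  steps=[
    [0,0,0,0,0,0.0003,1],
    [0,0,0,0,0,0,1],
    [0,0,0,0,0,0,1],
    [0,0,0,0,0,0,1],
    [0,0,0,0,0,0,1],
  ],
)

```text
time: 7.65
position: [0.5564, -0.0945, 0.0731]
tcp_rot: [0.0, -0.053, 0.999, -0.0]
wrist_force: [-0.4, 0.4, 2.7]
gripper_width: 0.0002
```

Request:
play_rows(
  steps=[
    [0,0,0,0,0,0,1],
    [0,0,0,0,0,0,1],
    [0,0,0,0,0,0,1],
    [0,0,0,0,0,0,1],
    [0,0,0,0,0,0,1],
  ],
)

```text
time: 8.28
position: [0.5563, -0.0946, 0.073]
tcp_rot: [0.0, -0.053, 0.999, -0.0]
wrist_force: [-0.7, -0.1, 2.8]
gripper_width: 0.0001
```

key_2 is firm: about 2.8 N at 73 mm, with no contact above that. On to key_3.

Request:
play_rows(
  steps=[
    [0,0,0,0,0,-0.008,1],
    [0,0,0,0,0,-0.0073,1],
    [0,0,0,0,-0.026,0,1],
    [0,0,0,0,-0.026,0,1],
    [0,0,0,0,0,0.003,1],
  ],
)

```text
time: 8.9
position: [0.5626, -0.1479, 0.086]
tcp_rot: [0.001, -0.051, 0.999, -0.0]
wrist_force: [-0.2, 0.7, -0.2]
gripper_width: 0.0001
```

Request:
play_rows(
  steps=[
    [0,0,0,0,0,0.004,1],
    [0,0,0,0,0,0.003,1],
    [0,0,0,0,0,0.002,1],
    [0,0,0,0,0,0.001,1],
    [0,0,0,0,0,0,1],
  ],
)

```text
time: 9.52
position: [0.5618, -0.1459, 0.0753]
tcp_rot: [0.0, -0.053, 0.999, 0.0]
wrist_force: [-1.0, 0.8, 1.4]
gripper_width: 0.0
```

Request:
play_rows(
  steps=[
    [0,0,0,0,0,0.001,1],
    [0,0,0,0,0,0,1],
    [0,0,0,0,0,0,1],
    [0,0,0,0,0,0,1],
    [0,0,0,0,0,0,1],
  ],
)

```text
time: 10.15
position: [0.562, -0.1462, 0.0744]
tcp_rot: [0.0, -0.053, 0.999, 0.0]
wrist_force: [0.2, 0.9, 1.7]
gripper_width: -0.0001
```

```bash
python3 -c "from h import *;rep()"
```

```text
10.15 [ 0.562  -0.1462  0.0744] F [0.15 0.85 1.7 ] w -8.064101602056635e-05 tilt [ 4.e-04  1.e-04 -1.e+00] y [-0.105  0.994  0.   ]
1 [ 0.0005  0.1042 -0.0036]
2 [ 0.0005  0.0523 -0.0036]
3 [ 0.0004  0.0008 -0.0036]
4 [ 0.0003 -0.051  -0.0036]
```

Key_3 is soft (1.4 to 1.7 N, about 3.6 mm down), so it is up. Now key_4.

Request:
play_rows(
  steps=[
    [0,0,0,0,0,-0.007,1],
    [0,0,0,0,0,-0.007,1],
    [0,0,0,0,-0.0255,0,1],
    [0,0,0,0,-0.0255,0,1],
    [0,0,0,0,0,0.003,1],
  ],
)

```text
time: 10.78
position: [0.5678, -0.1995, 0.0856]
tcp_rot: [0.001, -0.051, 0.999, -0.001]
wrist_force: [-0.0, -0.2, 0.7]
gripper_width: -0.0004
```

Request:
play_rows(
  steps=[
    [0,0,0,0,0,0.004,1],
    [0,0,0,0,0,0.003,1],
    [0,0,0,0,0,0.002,1],
    [0,0,0,0,0,0.001,1],
    [0,0,0,0,0,0,1],
  ],
)

```text
time: 11.4
position: [0.5671, -0.1966, 0.0753]
tcp_rot: [-0.0, -0.053, 0.999, 0.0]
wrist_force: [-1.4, 1.3, 2.2]
gripper_width: 0.0002
```

Request:
play_rows(
  steps=[
    [0,0,0,0,0,0.001,1],
    [0,0,0,0,0,0,1],
    [0,0,0,0,0,0,1],
    [0,0,0,0,0,0,1],
    [0,0,0,0,0,0,1],
  ],
)

```text
time: 12.02
position: [0.5673, -0.1969, 0.0744]
tcp_rot: [0.0, -0.053, 0.999, 0.0]
wrist_force: [0.0, 0.9, 2.4]
gripper_width: 0.0001
```

```bash
python3 -c "from h import *;rep()"
```

```text
12.025 [ 0.5673 -0.1969  0.0744] F [0.02 0.87 2.41] w 0.00011996762414630961 tilt [ 3.e-04  1.e-04 -1.e+00] y [-0.105  0.994  0.   ]
1 [ 0.0005  0.1552 -0.0036]
2 [ 0.0005  0.1033 -0.0036]
3 [ 0.0004  0.0518 -0.0036]
4 [ 0.0003 -0.     -0.0036]
```

key_4 is soft too. Back to key_2 for the full press.

Request:
play_rows(
  steps=[
    [0,0,0,0,0,-0.007,1],
    [0,0,0,0,0,-0.009,1],
    [0,0,0,0,0.0345,0,1],
    [0,0,0,0,0.0345,0,1],
    [0,0,0,0,0.0345,0,1],
  ],
)

```text
time: 12.65
position: [0.5564, -0.0935, 0.091]
tcp_rot: [0.0, -0.052, 0.999, -0.0]
wrist_force: [-0.1, 0.8, 0.1]
gripper_width: 0.0003
```

Request:
play_rows(
  steps=[
    [0,0,0,0,0,0,1],
    [0,0,0,0,0,0.006,1],
    [0,0,0,0,0,0.006,1],
    [0,0,0,0,0,0.005,1],
    [0,0,0,0,0,0,1],
  ],
)

```text
time: 13.28
position: [0.5561, -0.0948, 0.0729]
tcp_rot: [-0.0, -0.052, 0.999, -0.0]
wrist_force: [-0.9, -1.2, 2.7]
gripper_width: 0.0002
```

```bash
python3 -c "from h import *;rep()"
```

```text
13.275 [ 0.5561 -0.0948  0.0729] F [-0.94 -1.15  2.71] w 0.00021159110472833558 tilt [-7.e-04 -6.e-04 -1.e+00] y [-0.104  0.995 -0.   ]
1 [ 0.0001  0.0524 -0.0051]
2 [ 0.      0.0005 -0.0051]
3 [-0.0001 -0.051  -0.0051]
4 [-0.0002 -0.1028 -0.0051]
```

Request:
play_rows(
  steps=[
    [0,0,0,0,0,0.002,1],
    [0,0,0,0,0,0.002,1],
    [0,0,0,0,0,0.0015,1],
    [0,0,0,0,0,0.001,1],
    [0,0,0,0,0,0,1],
  ],
)

```text
time: 13.9
position: [0.5562, -0.0948, 0.0674]
tcp_rot: [-0.0, -0.052, 0.999, -0.001]
wrist_force: [-1.9, -2.1, 5.6]
gripper_width: 0.0001
```

Request:
play_rows(
  steps=[
    [0,0,0,0,0,0.0005,1],
    [0,0,0,0,0,0.0005,1],
    [0,0,0,0,0,0,1],
    [0,0,0,0,0,0,1],
    [0,0,0,0,0,0,1],
  ],
)

```text
time: 14.52
position: [0.5562, -0.0948, 0.067]
tcp_rot: [0.0, -0.052, 0.999, -0.001]
wrist_force: [-3.6, -2.4, 10.9]
gripper_width: -0.0003
```

The force has jumped to 10.9 N at 67 mm, so the key is on its stop. Lifting off, then swinging aside to clear the view.

Request:
play_rows(
  steps=[
    [0,0,0,0,0,-0.005,1],
    [0,0,0,0,0,-0.01,1],
    [0,0,0,0,0,-0.03,1],
    [0,0,0,0,0,-0.04,1],
    [0,0,0,0,0,-0.05,1],
  ],
)

```text
time: 15.15
position: [0.5556, -0.0932, 0.2014]
tcp_rot: [-0.001, -0.053, 0.999, 0.001]
wrist_force: [0.9, 0.2, 0.3]
gripper_width: 0.0002
```

Request:
play_rows(
  steps=[
    [0,0,0,0,0.05,-0.03,1],
    [0,0,0,0.02,0.05,0,1],
    [0,0,0,0.02,0.05,0,1],
    [0,0,0,0.02,0.05,0,1],
    [0,0,0,0.02,0.05,0,1],
  ],
)

```text
time: 15.78
position: [0.4494, 0.1481, 0.2311]
tcp_rot: [0.0, -0.053, 0.999, 0.001]
wrist_force: [1.3, -0.5, 0.2]
gripper_width: 0.0001
```

Request:
play_rows(
  steps=[
    [0,0,0,0.02,0.05,0,1],
    [0,0,0,0,0.05,0,1],
    [0,0,0,0,0,0,1],
    [0,0,0,0,0,0,1],
    [0,0,0,0,0,0,1],
  ],
)

```text
time: 16.4
position: [0.4202, 0.2426, 0.2307]
tcp_rot: [-0.0, -0.052, 0.999, -0.0]
wrist_force: [-0.4, 0.2, -0.9]
gripper_width: -0.0003
```

```bash
python3 - <<'E'
from h import *
rep()
for n,roi in(("top",(335,265,465,310)),("side",(385,160,430,245))):
    p,d=eyes.read_camera(n);cv2.imwrite(f"pics/{n}9.png",p[:,:,::-1]);d0=np.load(f"{n}0.npz")['d']
    x0,y0,x1,y1=roi
    hsv=cv2.cvtColor(p,cv2.COLOR_RGB2HSV)
    m=((hsv[...,2]>(150 if n=="top" else 165))&(hsv[...,1]<60)).astype(np.uint8);mm=np.zeros_like(m);mm[y0:y1,x0:x1]=m[y0:y1,x0:x1]
    k,l,st,ce=cv2.connectedComponentsWithStats(mm,connectivity=4)
    for i in range(1,k):
        if st[i,4]<40: continue
        print(n,ce[i].round(1),pt(n,ce[i],np.median(d[l==i])).round(4),'before',pt(n,ce[i],np.median(d0[l==i])).round(4))
E
```

```text
16.4 [0.4202 0.2426 0.2307] F [-0.42  0.25 -0.95] w -0.0003429943701631845 tilt [-4.e-04 -1.e-04 -1.e+00] y [-0.103  0.995 -0.   ]
1 [-0.1001 -0.2972  0.1527]
2 [-0.1003 -0.3491  0.1527]
3 [-0.1005 -0.4006  0.1527]
4 [-0.1006 -0.4524  0.1527]
top [446.3 282.4] [ 0.5673 -0.1975  0.077 ] before [ 0.5673 -0.1975  0.0771]
top [417.2 285.1] [ 0.5618 -0.1458  0.0771] before [ 0.5618 -0.1459  0.0769]
top [388.2 288. ] [ 0.556  -0.0943  0.0768] before [ 0.5561 -0.0951  0.072 ]
top [359.  290.8] [ 0.5505 -0.0426  0.0768] before [ 0.5505 -0.0426  0.077 ]
side [416.5 170.2] [ 0.5663 -0.1967  0.0794] before [ 0.5663 -0.1968  0.0792]
side [412.4 186.6] [ 0.5607 -0.1447  0.0796] before [ 0.5607 -0.145   0.0794]
side [407.8 204.2] [ 0.5554 -0.0935  0.0792] before [ 0.5562 -0.0983  0.0747]
side [403.  223.1] [ 0.5499 -0.0418  0.0793] before [ 0.5499 -0.0421  0.079 ]
```

View pics/top9.png

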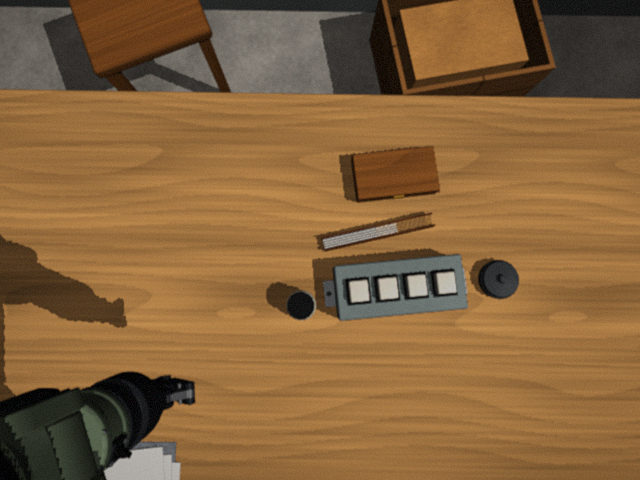

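The picture shows the arm clear at (150,400). The four keys at (359,291) to (446,282) are level, and the jar, dish, fan and paint box are at the same pixels as before.

```bash
python3 -c "from plant import ctrl;print(ctrl.sign_off())"
```

```text
the job is handed in; nothing more can be done
None
```

The second key from the left was the one left on. I pressed it to its stop and it sprang up level with the others. I have handed the job in; the interface gave no verdict.

- **Tapping:** I tapped keys 1 to 4 in order with shut fingers. Keys 1, 3 and 4 gave softly, about 1.4–2.4 N when pushed in up to 3.7 mm. Key 2 was firm, about 2.8 N at 73 mm, with no contact above that. The depth images had already shown it about 5 mm lower than the rest.
- **Pressing:** I pushed key 2 to 67 mm, where the force rose to 10.9 N at the stop, then lifted off.
- **Last checks:**
  - Both cameras put all four key tops within 0.5 mm of each other, and key 2 is 4.5–4.8 mm higher than at the start.
  - The two cameras differ by about 2.5 mm in absolute height (77 and 79.4 mm), about what the 2 mm calibration error on each would give.
  - The jar, dish, fan and paint box look unmoved, and the arm is clear of everything. The clock read 16.4 s before the final pictures.
- **Reading to note:** the tap on key 2 went above the 2 N at which a latched key may start to move. It stayed under the 3.5 N limit, and the key stayed latched until the full press.

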